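# Lay the gypsum down and shut its tray

### The job

The gypsum slab standing in the pulled-out top tray of the cabinet is too tall for the tray to close: gently push it over sideways with your fingertips, along the width of the tray towards the side with more room, so that it lies on its broad face in the tray. Then push the grey-fronted tray fully home. Do not lift or carry the slab, and leave everything else where it is.

Things in the scene. Friction and masses are not known exactly. Their poses are not given: they have to be found in the camera images.
- cabinet: fixed small white plastic tray cabinet, 200 mm deep (x), 300 mm wide (y), 150 mm tall, standing on the bench; its place and yaw vary. Origin at the centre of its underside, +x points from its front to its back; the front edge of its body is at x = -100 mm of its own frame, the shut tray fronts reach x = -108 mm. The opening above the top tray's floor is 44 mm high.
- tray (a joint): how far the top tray is pulled out, m: 0 fully home (a hard stop), 0.17 fully out; it starts well out. It slides along the cabinet's -x direction, takes about 2 to 4 N to push and stays where it is left.
- tray_front (a point): centre of the outer face of the top tray's grey front panel (panel 292 mm wide, 50 mm high, 8 mm thick, from 93 to 143 mm above the bench); moves with the tray, axes as the cabinet's. With the tray home the panel is flush with the two lower tray fronts.
- tray_floor (a point): centre of the top tray's inner floor, 100 mm above the bench; moves with the tray, axes as the cabinet's. Inside the tray measures 180 mm (x) by 270 mm (y); side walls are 25 mm high, 4 mm thick; blue lining.
- gypsum: loose chalky white gypsum slab, about 0.3 kg, 50 mm (own x) by 30 mm thick (own y) by 95 mm tall (own z), standing on end in the open part of the top tray, roughly square to it; its broad faces look to the tray's left and right sides, and its place varies from near one side to near the other. Origin at the centre of the end it stands on. Pushed near its top along its own y it tips over, it does not slide; past about 18 degrees it falls by itself.
- gypsum_mid (a point): centre of the gypsum slab, 47.5 mm above the end it stands on, axes as the slab's
- gypsum_foot (a point): centre of the end on which the gypsum slab stands at the start
- pyrite: sparkling brass-coloured pyrite cube, 36 mm a side, on the bench in front of the tray; bystander. Origin at the centre of its underside.
- tin_box: shut silvery tin specimen box 93 x 68 mm, 52 mm tall, on the bench; bystander. Origin at the centre of its underside.
- lens: hand lens lying on the bench, round dark rim 68 mm across, walnut handle 85 mm long, at most 18 mm high; bystander. Origin at the centre of the underside of its rim.
- streak_plate: white square ceramic streak plate 70 x 70 x 8 mm on the bench; bystander. Origin at the centre of its underside.
- chip_jar: amber glass jar of rock chips, 52 mm across and 65 mm tall, on the bench; bystander. Origin at the centre of its underside.
- jasper: red-brown lump of jasper 60 x 45 mm, 46 mm tall, on the bench; bystander. Origin at the centre of its underside.
- core_stub: upright pale marble drill-core stub, 48 mm across and 50 mm tall, on the bench; bystander. Origin at the centre of its underside.

How it is judged:
By the outcome, as a careful person would: the job done as asked, in the order asked, and still so for the second after the job is handed in, with the robot touching nothing.
It also fails if it takes over 48 s, if anything falls off the work surface, if the arm or the gripper's body presses on something with over 40 N, if the wrist force passes 120 N, or if a joint passes its speed limit or range.

### The arm

A 7-joint arm with a two-finger parallel gripper is mounted at the origin on the work surface. World frame = base frame: x ahead of the robot, y to its left, z up, the work surface at z = 0. Lengths are in mm, angles in rad, forces in N, time in s.
With the tool pointing down it reaches from about 425 to 800 mm from the base axis. Payload 8.3 kg.
Tool frame: the origin (TCP) lies on the front face of the gripper's body, between the roots of the fingers; the fingertips stand 73 mm ahead of it and the grasp point (between the pads) lies env.tcp_to_grasp ahead of it (env.tcp_to_grasp is the distance from the TCP to the grasp point, in mm); z points along the fingers, y is the direction in which the jaws open and shut (so a half turn about z gives the same grasp; the last joint's range is limited). The gripper opens to 85 mm and grips with 20 to 120 N. Pads are 22 mm wide; open, the fingers measure 114 mm over their backs; the gripper's body (76 mm by 85 mm) begins 54 mm behind the grasp point. The pads swing forward as they close: fully open they stand 13 mm farther back than shut.
Start: joints at [-1.219, 0.383, 0.016, 1.37, -0.006, 1.388, -0.046], TCP at [251.833, 572.004, 303.879] pointing down, gripper open.
Joint ranges: [-2.95, 2.95], [-0.25, 2.06], [-1.52, 1.56], [0.18, 2.33], [-1.44, 4.58], [0.02, 2.06], [-3.01, 3.01]. Speed limits (rad/s): [2.39, 2.39, 3.01, 3.01, 3.14, 3.14, 3.14].

### API

Orientations are given as a unit quaternion [x, y, z, w].
In Python, from station import env gives the robot as it stands.
- The arm moves only by the tool servo_tool, never from a script. Its argument "increments" is a list that holds one entry, the list of rows, each a list of 7 numbers: the opening, from 0 (shut) to 1 (fully open), then the shift along the tool's x, y, z in mm, then the turn, a rotation vector about the tool's x, y, z in degrees. In form: [[[hand, x, y, z, ax, ay, az], ...]]. A call has 1 to 10 rows; each row is the pose to reach, as a shift and turn from the pose commanded when the call began, along the tool's axes at that moment; what a row does not reach only later rows make up. A row lasts 1/10 s, in which the tool goes at most 50 mm and 8.59 degrees, less where a joint would pass 70% of its speed; a pose out of reach is approached as far as the arm can. A call with a gripper value outside its range is refused whole. The fingers move at their own pace and stop on an object; the grip force is fixed at half the most. Time passes only in rows, so rows that repeat a pose let the fingers close. It gives the time, the measured TCP pose, the force and the opening at its end, in the units of the state.
- env.observe(): the state, without advancing time (a new reading comes with each control period).
- env.read_camera(name): name is "side" or "top"; returns a dict with "image" (420x560x3 uint8, blue, green, red), "fx", "fy", "cx", "cy" (pixels), "R" (3x3) and "t" (3): a world point X has camera coordinates R X + t. Camera axes: x right, y down, z forward; pixel columns grow to the right and rows downward; lengths in mm; the calibration is good to about 2 mm. A picture is of the moment at which its call begins. There is no depth.
- env.close_job(): hands the job in, once; it reports no verdict.
The state is a dict: "clock": time; "q": joint angles; "joint_vel": joint speeds; "joint_torque": joint torques, N m; "ee_pos": TCP position; "ee_rot": TCP orientation; "force": force on the tool from outside, world axes, zero at the start; "ft_torque": the same for the moment, N m; "gripper_width": finger opening in mm.
Only numpy, scipy, OpenCV 4.12 (cv2) and the standard library are available. Lean on these libraries where they do the work, as an engineer would, in place of code of your own. Each camera call takes 0.05 s, during which the arm holds its last target. There are 200 camera calls.

## Working session

There is one attempt and no reset: what is moved stays moved. The work goes in short steps, Python scripts to look and compute and a tool call to move; the robot and the scene stay as the last step left them, time stands still between calls to the robot, and variables do not carry over. Pictures are saved under pics/ and viewed, about 8 in all and at most 12, crops included, and the job is handed in when it is done.

Besides the shell and the picture viewer there is one more tool, called as name([rows], argument=value, ...), one row to a line, values as JSON. servo_tool: Moves the arm, as the interface text tells. Its arguments: {"type":"object","properties":{"increments":{"type":"array","items":{"type":"array","items":{"type":"array","items":{"type":"number"}}}}},"required":["increments"]}

```bash
ls; mkdir -p pics
python3 - <<'E'
from station import env
import cv2,numpy as np
for n in("top","side"):
    c=env.read_camera(n); cv2.imwrite(f"pics/{n}0.png",c["image"]); print(n,c["fx"],c["fy"],c["cx"],c["cy"],np.round(c["R"],4).tolist(),np.round(c["t"],1).tolist())
print(env.observe(),env.tcp_to_grasp)
E
```

```text
pics
top 424.26641942814416 424.26641942814416 278.87796683790253 209.5006526113527 [[0.0172, -0.9997, 0.0165], [-0.9834, -0.0198, -0.1801], [0.1804, -0.0131, -0.9835]] [-25.3, 577.1, 1120.3]
side 423.05001620602997 423.05001620602997 287.0782421419984 203.88245847333332 [[0.7841, -0.6206, -0.0063], [-0.3346, -0.4143, -0.8464], [0.5227, 0.6658, -0.5325]] [-446.0, 289.4, 1047.3]
{'clock': 0.1, 'q': array([-1.21890581,  0.38418905,  0.01639653,  1.37105418, -0.00630681,
        1.38819333, -0.04646346]), 'joint_vel': array([ 6.47158054e-04, -1.53716241e-03, -1.71578795e-03, -1.57679695e-03,
        1.38025305e-03,  7.92230429e-05,  3.14649665e-04]), 'joint_torque': array([ 3.46077344e-03, -6.29127073e+01,  8.47468413e-01, -3.72748160e+01,
        1.67287124e-02,  1.05357781e-02,  1.05829747e-04]), 'ee_pos': array([251.71607752, 571.715621  , 302.95479687]), 'ee_rot': array([ 2.05873067e-01,  9.78578293e-01, -8.80881355e-04, -1.70612702e-04]), 'force': array([-0.63031107, -0.48286929, -0.0373052 ]), 'ft_torque': array([ 0.02256102,  0.03186412, -0.03041751]), 'gripper_width': 85.8624362755183} 53.900000000000006
```

View pics/top0.png

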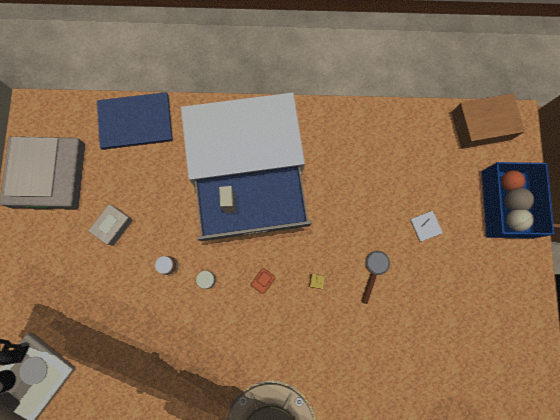

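View pics/side0.png

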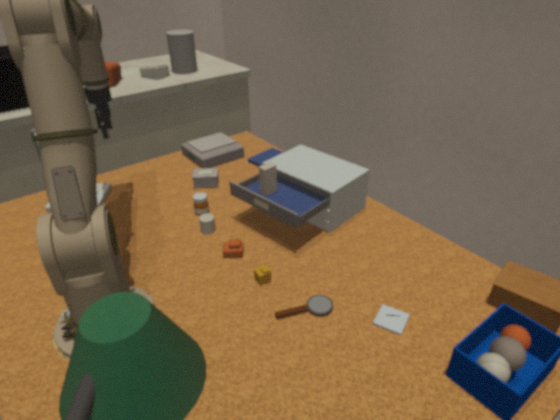

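The top view shows the cabinet's white top at about (183,105)–(302,165) and the open tray at (200,175)–(308,237). The slab stands left of the tray's middle at (226,197), so there is more room on the image right (-y). I'll enlarge this area and measure it.

```bash
cat > h.py <<'E'
from station import env
import cv2,numpy as np
def ray(c,u,v,z):
    R=np.array(c["R"]);t=np.array(c["t"]);o=-R.T@t
    d=R.T@np.array([(u-c["cx"])/c["fx"],(v-c["cy"])/c["fy"],1]);return o+d*(z-o[2])/d[2]
def proj(c,X):
    p=np.array(c["R"])@np.array(X)+np.array(c["t"]);return c["fx"]*p[0]/p[2]+c["cx"],c["fy"]*p[1]/p[2]+c["cy"]
E
python3 - <<'E'
import cv2,numpy as np
a=cv2.imread("pics/top0.png")[85:245,170:320];b=cv2.imread("pics/side0.png")[140:250,220:375]
a=cv2.resize(a,None,fx=2.6,fy=2.6,interpolation=cv2.INTER_CUBIC);b=cv2.resize(b,None,fx=2.6,fy=2.6,interpolation=cv2.INTER_CUBIC)
o=np.zeros((416,800,3),np.uint8);o[:a.shape[0],:a.shape[1]]=a;o[:b.shape[0],395:395+b.shape[1]]=b
cv2.imwrite("pics/crop0.png",o)
E
```

```text
(no output)
```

View pics/crop0.png

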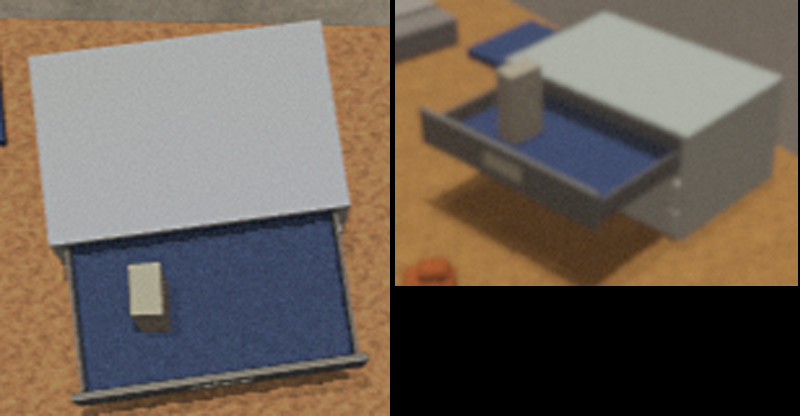

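The crop shows the cabinet-top corners at (30,57), (320,21), (349,206), (53,245). The slab top runs from (128,264) to (163,316), and the panel's top edge from (75,398) to (366,359).

Run:
```python
from h import *
from scipy.spatial.transform import Rotation as Ro
c=env.read_camera("top");s=env.read_camera("side")
f=lambda x,y,z:ray(c,170+x/2.6,85+y/2.6,z)
P=[f(*p,150) for p in[(30,57),(320,21),(349,206),(53,245)]]
print(np.round(P,0).tolist(),[round(np.linalg.norm(P[i]-P[i-1])) for i in range(4)])
cab=np.mean(P,0);w=P[0]-P[1]+P[3]-P[2];yaw=np.arctan2(w[1],w[0])-np.pi/2
print("cab",cab,"yaw",np.degrees(yaw))
R=Ro.from_euler('z',yaw).as_matrix();cab[2]=0
loc=lambda X:np.round(R.T@(np.array(X)-cab),1)
for p in[(75,398),(366,359)]:
    X=f(*p,143);print("panel",X.round(),loc(X))
S=[f(*p,195) for p in[(128,264),(160,263),(163,314),(131,316)]]
print("slab",[loc(X).tolist() for X in S],np.mean(S,0).round(1))
g=lambda x,y,z:ray(s,220+(x-395)/2.6,140+y/2.6,z)
for p in[(498,72),(512,80),(543,68),(528,60)]: print("side slab top",loc(g(*p,195)))
for p in[(422,108),(605,204)]: print("side panel",loc(g(*p,143)))
for p in[(508,62),(602,12),(780,77),(685,138)]: print("side cab",loc(g(*p,150)))
print(env.observe()["ee_pos"],Ro.from_quat(env.observe()["ee_rot"]).as_matrix().round(3))
```

```text
[[829.0, 248.0, 150.0], [876.0, -46.0, 150.0], [680.0, -77.0, 150.0], [634.0, 214.0, 150.0]] [199, 298, 199, 295]
cab [754.72129992  84.9730145  150.        ] yaw 9.000920215727698
panel [484. 186. 143.] [-251.6  142.3  143. ]
panel [528. -95. 143.] [-252.6 -142.1  143. ]
slab [[-139.8, 71.7, 195.0], [-142.9, 41.9, 195.0], [-191.8, 44.9, 195.0], [-189.6, 74.6, 195.0]] [581.6 116.6 195. ]
side slab top [-188.9   67.   195. ]
side slab top [-192.2   39.9  195. ]
side slab top [-145.4   34.1  195. ]
side slab top [-142.2   62.6  195. ]
side panel [-249.3  141.4  143. ]
side panel [-256.9 -162.8  143. ]
side cab [-100.6  141.7  150. ]
side cab [100.1 154.2 150. ]
side cab [ 100.8 -145.6  150. ]
side cab [-100.5 -148.8  150. ]
[251.72686463 571.81620676 303.26017415] [[-0.915  0.403 -0.001]
 [ 0.403  0.915 -0.001]
 [ 0.    -0.001 -1.   ]]
```

Cabinet at (755, 85), yaw 9°. In the cabinet frame the slab centre is at (-166, +56), so it falls towards -y. The panel face is at about x=-256, so the tray is out by about 0.148 m. All sizes match the given ones. I'll move the closed fingers to the slab's +y side, turned to the cabinet yaw.

servo_tool([
  [[0, -20, -10, 0, 0, 0, -2], [0, -60, -31, 0, 0, 0, -5], [0, -105, -55, 0, 0, 0, -9], [0, -150, -78, 0, 0, 0, -13], [0, -195, -102, 0, 0, 0, -17], [0, -240, -126, 0, 0, 0, -21], [0, -285, -149, 0, 0, 0, -25], [0, -330, -173, 0, 0, 0, -29], [0, -365, -191, 0, 0, 0, -33], [0, -380, -199, 0, 0, 0, -33]],
])

```text
clock: 1.2
ee_pos: [522.3, 231.1, 303.9]
ee_rot: [-0.078, 0.997, -0.001, 0.0]
force: [0.9, -0.4, -0.2]
gripper_width: 0.1
```

```bash
cat > st.py <<'E'
from h import *
from scipy.spatial.transform import Rotation as Ro
o=env.observe();R=Ro.from_quat(o["ee_rot"]).as_matrix();C=Ro.from_euler('z',9,degrees=True).as_matrix();cab=np.array([754.7,85,0])
p=o["ee_pos"];print("t",o["clock"],"loc TCP",(C.T@(p-cab)).round(1),"force loc",(C.T@o["force"]).round(1),"w",o["gripper_width"])
print("tool axes in cab frame\n",(C.T@R).round(3),"q",o["q"].round(2))
E
python3 st.py
```

```text
t 1.2 loc TCP [-206.7  180.6  303.9] force loc [ 0.9 -0.6 -0.2] w 0.08889416692023476
tool axes in cab frame
 [[-1.     0.001  0.001]
 [ 0.001  1.    -0.002]
 [-0.001 -0.002 -1.   ]] q [-0.62  0.27  0.18  1.53 -0.05  1.35  1.29]
```

servo_tool([
  [[0, -20, -10, 0, 0, 0, 0], [0, -40, -40, 10, 0, 0, 0], [0, -40, -65, 35, 0, 0, 0], [0, -40, -70, 53, 0, 0, 0], [0, -40, -70, 53, 0, 0, 0]],
])

```text
clock: 1.7
ee_pos: [569.2, 172.0, 247.8]
ee_rot: [-0.079, 0.997, -0.001, -0.003]
force: [-0.0, -0.4, 0.5]
gripper_width: 0.4
```

```bash
python3 st.py
python3 - <<'E'
from h import *
a=env.read_camera("top")["image"][130:245,180:320];b=env.read_camera("side")["image"][90:250,200:375]
a=cv2.resize(a,None,fx=2.8,fy=2.8);b=cv2.resize(b,None,fx=2.3,fy=2.3)
o=np.zeros((370,800,3),np.uint8);o[:a.shape[0],:a.shape[1]]=a;o[:b.shape[0],395:395+b.shape[1]]=b
cv2.imwrite("pics/crop1.png",o)
E
```

```text
t 1.7 loc TCP [-169.6  114.9  247.8] force loc [-0.1 -0.4  0.5] w 0.37046750688839986
tool axes in cab frame
 [[-1.    -0.001 -0.006]
 [-0.001  1.    -0.002]
 [ 0.006 -0.002 -1.   ]] q [-0.52  0.35  0.22  1.55 -0.08  1.26  1.44]
```

View pics/crop1.png

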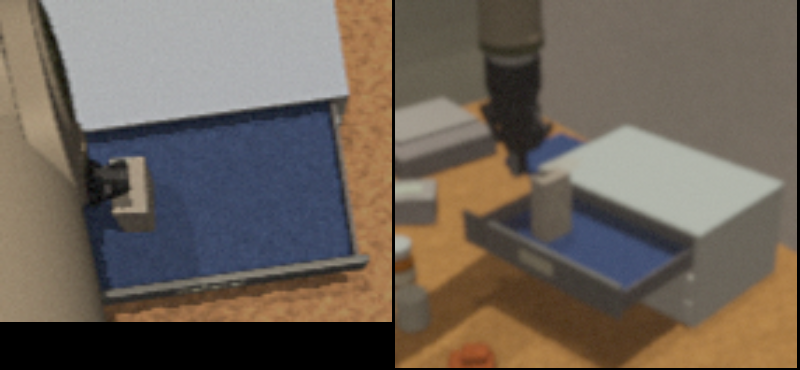

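Run:
```python
from st import *
from h import *
c=env.read_camera("top");s=env.read_camera("side")
for l in[(-170,115,175),(-170,100,175),(-170,100,235),(-170,115,248),(-166,71,195)]:
    X=cab+C@np.array(l);u,v=proj(c,X);a,b=proj(s,X);print(l,(u-180)*2.8,(v-130)*2.8,"|",395+(a-200)*2.3,(b-90)*2.3)
```

```text
t 1.8 loc TCP [-168.5  117.6  251.1] force loc [-0.4 -0.1 -0.3] w -0.1719079121379508
tool axes in cab frame
 [[-1.    -0.005 -0.001]
 [-0.005  1.     0.   ]
 [ 0.001  0.    -1.   ]] q [-0.52  0.35  0.22  1.54 -0.08  1.26  1.44]
(-170, 115, 175) 67.65160229364609 203.07514077889485 | 518.4556036756038 176.25752194096128
(-170, 100, 175) 84.59073670433003 200.80644811571932 | 525.8766887411919 179.54909255046897
(-170, 100, 235) 74.31612414661157 186.54309519497423 | 523.9271442864585 140.27987971391045
(-170, 115, 248) 53.73415949801401 185.65002981128038 | 515.8693490383648 128.44530475839298
(-166, 71, 195) 114.08537686100522 187.30842163726595 | 542.046361293453 172.05135126428587
```

The tip is where predicted in the side view, level with the slab's upper part and about 30 mm short of its face. The dark patch in the top view is shadow. I'll approach and push slowly.

servo_tool([
  [[0, 0, -8, 0, 0, 0, 0], [0, 0, -14, 0, 0, 0, 0], [0, 0, -18, 0, 0, 0, 0], [0, 0, -21, 0, 0, 0, 0], [0, 0, -24, 0, 0, 0, 0], [0, 0, -27, 0, 0, 0, 0], [0, 0, -30, 0, 0, 0, 0], [0, 0, -33, 0, 0, 0, 0], [0, 0, -36, 0, 0, 0, 0], [0, 0, -39, 0, 0, 0, 0]],
])

```text
clock: 2.9
ee_pos: [576.4, 135.4, 250.9]
ee_rot: [-0.081, 0.997, 0.0, -0.0]
force: [-0.3, 0.1, 0.7]
gripper_width: 0.0
```

```bash
python3 st.py
```

```text
t 2.9 loc TCP [-168.2   77.7  250.9] force loc [-0.3  0.1  0.7] w 0.018993510500361792
tool axes in cab frame
 [[-1.    -0.004 -0.   ]
 [-0.004  1.     0.   ]
 [ 0.     0.    -1.   ]] q [-0.47  0.34  0.23  1.55 -0.08  1.25  1.51]
```

servo_tool([
  [[0, 0, -3, 0, 0, 0, 0], [0, 0, -6, 0, 0, 0, 0], [0, 0, -9, 0, 0, 0, 0], [0, 0, -12, 0, 0, 0, 0], [0, 0, -15, 0, 0, 0, 0], [0, 0, -18, 0, 0, 0, 0], [0, 0, -21, 0, 0, 0, 0], [0, 0, -24, 0, 0, 0, 0], [0, 0, -26, 0, 0, 0, 0], [0, 0, -28, 0, 0, 0, 0]],
])

```text
clock: 3.9
ee_pos: [580.9, 107.7, 250.9]
ee_rot: [-0.08, 0.997, -0.0, -0.0]
force: [0.5, -0.3, 0.7]
gripper_width: -0.2
```

```bash
python3 st.py
python3 - <<'E'
from h import *
a=env.read_camera("top")["image"][130:245,180:320];b=env.read_camera("side")["image"][90:250,200:375]
a=cv2.resize(a,None,fx=2.8,fy=2.8);b=cv2.resize(b,None,fx=2.3,fy=2.3)
o=np.zeros((370,800,3),np.uint8);o[:a.shape[0],:a.shape[1]]=a;o[:b.shape[0],395:395+b.shape[1]]=b
cv2.imwrite("pics/crop2.png",o)
E
```

```text
t 3.9 loc TCP [-168.1   49.7  250.9] force loc [ 0.4 -0.3  0.7] w -0.17680076576174455
tool axes in cab frame
 [[-1.    -0.004 -0.   ]
 [-0.004  1.    -0.   ]
 [ 0.    -0.    -1.   ]] q [-0.43  0.34  0.25  1.56 -0.09  1.25  1.56]
```

View pics/crop2.png

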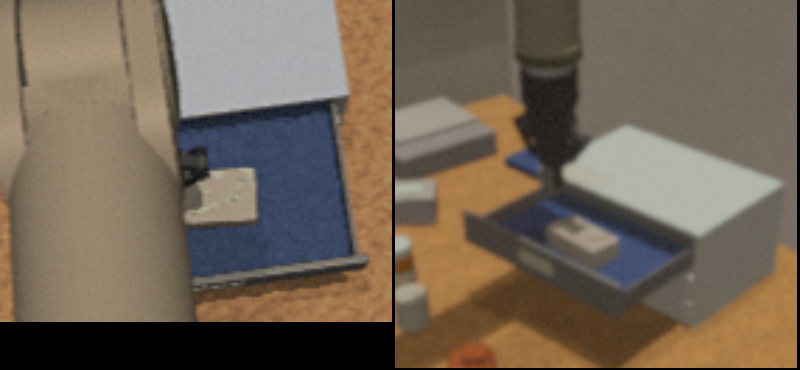

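The slab fell flat onto its broad face in the tray: (185–258,168–225) in the top crop, (545–618,215–265) in the side crop. I'll retreat and go to the front of the panel.

servo_tool([
  [[0, 10, 0, -10, 0, 0, 0], [0, 40, -15, -15, 0, 0, 0], [0, 80, -35, -15, 0, 0, 0], [0, 110, -50, -15, 0, 0, 0], [0, 119, -50, -10, 0, 0, 0], [0, 119, -50, 15, 0, 0, 0], [0, 119, -50, 40, 0, 0, 0], [0, 119, -50, 58, 0, 0, 0], [0, 119, -50, 61, 0, 0, 0], [0, 119, -50, 61, 0, 0, 0]],
])

```text
clock: 5.0
ee_pos: [471.4, 39.9, 190.1]
ee_rot: [-0.081, 0.997, 0.0, -0.0]
force: [-0.3, -0.3, 0.0]
gripper_width: 0.1
```

```bash
python3 st.py
python3 - <<'E'
from h import *
a=env.read_camera("top")["image"][130:245,180:320];b=env.read_camera("side")["image"][90:250,200:375]
a=cv2.resize(a,None,fx=2.8,fy=2.8);b=cv2.resize(b,None,fx=2.3,fy=2.3)
o=np.zeros((370,800,3),np.uint8);o[:a.shape[0],:a.shape[1]]=a;o[:b.shape[0],395:395+b.shape[1]]=b
cv2.imwrite("pics/crop3.png",o)
E
```

```text
t 5.0 loc TCP [-2.869e+02 -2.000e-01  1.901e+02] force loc [-0.4 -0.3  0. ] w 0.14239291722950112
tool axes in cab frame
 [[-1.    -0.005 -0.001]
 [-0.005  1.     0.   ]
 [ 0.001  0.    -1.   ]] q [-0.4   0.15  0.27  1.94 -0.05  1.06  1.62]
```

View pics/crop3.png

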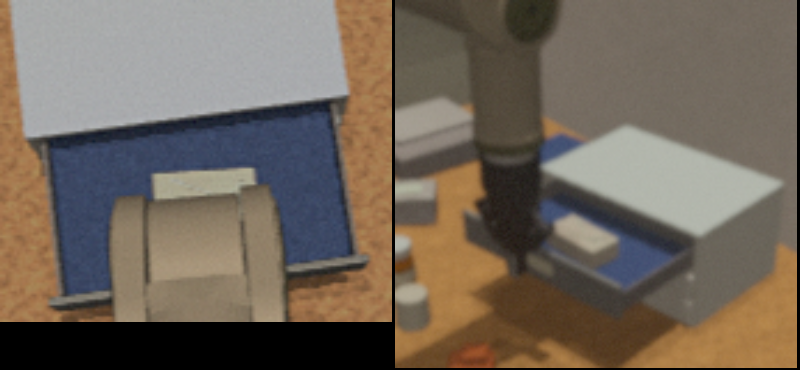

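The fingers are at the panel's centre front (side crop (520,265)), with the slab flat in the tray's middle. I'll push the tray in.

servo_tool([
  [[0, -8, 0, 0, 0, 0, 0], [0, -13, 0, 0, 0, 0, 0], [0, -18, 0, 0, 0, 0, 0], [0, -23, 0, 0, 0, 0, 0], [0, -30, 0, 0, 0, 0, 0], [0, -38, 0, 0, 0, 0, 0], [0, -46, 0, 0, 0, 0, 0], [0, -54, 0, 0, 0, 0, 0], [0, -62, 0, 0, 0, 0, 0], [0, -70, 0, 0, 0, 0, 0]],
])

```text
clock: 6.1
ee_pos: [541.2, 50.7, 189.8]
ee_rot: [-0.08, 0.997, -0.0, -0.0]
force: [-2.8, -0.6, 1.4]
gripper_width: -0.0
```

servo_tool([
  [[0, -8, 0, 0, 0, 0, 0], [0, -16, 0, 0, 0, 0, 0], [0, -24, 0, 0, 0, 0, 0], [0, -32, 0, 0, 0, 0, 0], [0, -40, 0, 0, 0, 0, 0], [0, -48, 0, 0, 0, 0, 0], [0, -56, 0, 0, 0, 0, 0], [0, -63, 0, 0, 0, 0, 0], [0, -69, 0, 0, 0, 0, 0], [0, -74, 0, 0, 0, 0, 0]],
])

```text
clock: 7.1
ee_pos: [614.1, 62.7, 189.8]
ee_rot: [-0.081, 0.997, -0.0, -0.0]
force: [-1.6, -2.0, 0.7]
gripper_width: 0.1
```

```bash
python3 st.py
```

```text
t 7.1 loc TCP [-142.4   -0.   189.8] force loc [-1.9 -1.7  0.7] w 0.06382179799759495
tool axes in cab frame
 [[-1.    -0.004 -0.   ]
 [-0.004  1.    -0.   ]
 [ 0.    -0.    -1.   ]] q [-0.35  0.45  0.27  1.56 -0.13  1.15  1.67]
```

servo_tool([
  [[0, -4, 0, 0, 0, 0, 0], [0, -8, 0, 0, 0, 0, 0], [0, -12, 0, 0, 0, 0, 0], [0, -15, 0, 0, 0, 0, 0], [0, -18, 0, 0, 0, 0, 0], [0, -20, 0, 0, 0, 0, 0], [0, -22, 0, 0, 0, 0, 0]],
])

```text
clock: 7.8
ee_pos: [635.4, 66.2, 189.8]
ee_rot: [-0.081, 0.997, 0.0, -0.0]
force: [-2.2, -1.9, 0.1]
gripper_width: 0.5
```

servo_tool([
  [[0, -1, 0, 0, 0, 0, 0], [0, -2, 0, 0, 0, 0, 0], [0, -3, 0, 0, 0, 0, 0]],
])

```text
clock: 8.1
ee_pos: [638.3, 66.7, 189.9]
ee_rot: [-0.081, 0.997, 0.0, -0.0]
force: [-1.0, -1.3, -0.7]
gripper_width: -0.1
```

servo_tool([
  [[0, -1, 0, 0, 0, 0, 0], [0, -2, 0, 0, 0, 0, 0], [0, -3, 0, 0, 0, 0, 0]],
])

```text
clock: 8.4
ee_pos: [641.3, 67.2, 189.8]
ee_rot: [-0.081, 0.997, 0.0, -0.0]
force: [-2.2, -1.3, -0.3]
gripper_width: -0.3
```

servo_tool([
  [[0, -1, 0, 0, 0, 0, 0], [0, -2, 0, 0, 0, 0, 0], [0, -3, 0, 0, 0, 0, 0]],
])

```text
clock: 8.7
ee_pos: [642.7, 67.4, 189.9]
ee_rot: [-0.08, 0.997, 0.0, -0.002]
force: [-16.1, -2.6, 7.3]
gripper_width: -0.1
```

Force rose sharply to 16 N, so the stop is reached. I'll hold briefly, then back off and check.

servo_tool([
  [[0, -1, 0, 0, 0, 0, 0], [0, -1, 0, 0, 0, 0, 0], [0, 5, 0, 0, 0, 0, 0], [0, 30, 0, 0, 0, 0, 0], [0, 60, 0, 0, 0, 0, 0], [0, 80, 0, -30, 0, 0, 0], [0, 80, 30, -80, 0, 0, 0], [0, 80, 80, -100, 0, 0, 0], [0, 80, 130, -100, 0, 0, 0], [0, 80, 175, -100, 0, 0, 0]],
])

```text
clock: 9.7
ee_pos: [538.3, 224.9, 292.4]
ee_rot: [-0.08, 0.997, 0.001, 0.002]
force: [1.6, 0.2, 0.3]
gripper_width: 0.4
```

servo_tool([
  [[0, 0, 45, 0, 0, 0, 0], [0, 0, 90, 0, 0, 0, 0], [0, 0, 135, 0, 0, 0, 0], [0, 0, 180, 0, 0, 0, 0], [0, 0, 200, 0, 0, 0, 0], [0, 0, 200, 0, 0, 0, 0]],
])

```text
clock: 10.3
ee_pos: [503.3, 425.4, 289.4]
ee_rot: [-0.084, 0.996, 0.001, -0.0]
force: [-0.5, -0.5, -0.3]
gripper_width: -0.0
```

```bash
python3 st.py
python3 - <<'E'
from h import *
i=env.read_camera("top")["image"];cv2.imwrite("pics/top4.png",i);a=i[85:245,170:320];j=env.read_camera("side")["image"];b=j[140:260,180:375]
a=cv2.resize(a,None,fx=2.6,fy=2.6,interpolation=2);b=cv2.resize(b,None,fx=2.05,fy=2.05,interpolation=2)
o=np.zeros((416,800,3),np.uint8);o[:a.shape[0],:a.shape[1]]=a;o[:b.shape[0],395:395+b.shape[1]]=b
cv2.imwrite("pics/crop4.png",o)
d=cv2.absdiff(cv2.imread("pics/side0.png"),j).max(2)
for n,(u,v) in dict(tin=(206,178),jar=(201,203),core=(207,223),jasper=(233,248),pyrite=(262,275),lens=(310,306),plate=(391,319)).items(): print(n,d[v-10:v+10,u-10:u+10].mean().round(1))
E
```

```text
t 10.3 loc TCP [-195.1  375.5  289.4] force loc [-0.6 -0.4 -0.3] w -0.006123165273431403
tool axes in cab frame
 [[-1.    -0.011 -0.   ]
 [-0.011  1.     0.003]
 [ 0.     0.003 -1.   ]] q [-0.82  0.46  0.11  1.29 -0.05  1.39  1.02]
tin 24.2
jar 19.5
core 4.9
jasper 4.3
pyrite 4.2
lens 3.2
plate 1.9
```

View pics/crop4.png

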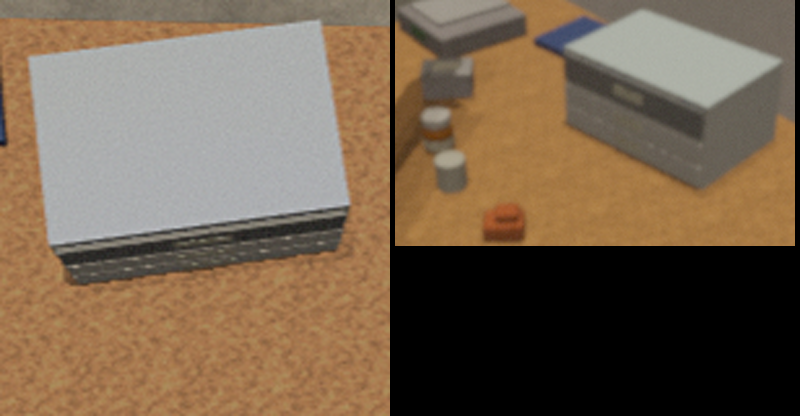

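The tray is shut, with its grey front flush with the lower fronts (top crop (55–348,208–262)). The changes at the tin and jar are shading from the arm; they stand where they were. I'll hand it in.

```bash
python3 -c "
from station import env
print(env.close_job())"
```

```text
the job is handed in; nothing more can be done
None
```

The gypsum slab is lying on its broad face in the top tray, and the tray is pushed fully home. The job was handed in at about 10 s.

- **Slab:** I pushed it slowly near its top with the closed fingertips, towards the side with more room (cabinet -y). The pictures taken before closing show it lying flat in the middle of the tray.
- **Tray:** I pushed it in by the middle of its front panel. It slid at about 2–4 N until the force rose to about 16 N at the stop. The last pictures show the grey front flush with the lower fronts.
- **Position check:** The tool stopped about 5 mm deeper than I had predicted from assumed finger and cabinet dimensions. I went by the force and the pictures instead. I did not measure the final panel position in numbers.
- **Other things:** The core stub, jasper, pyrite, lens and streak plate show no change between the first and last side pictures. The tin box and chip jar did show pixel changes; I put these down to the arm's shadow, as both still looked in place. The arm ended clear of everything.

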